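Proof-pull a tacked coupon on the bench pull tester

TASK

Proof-load the tacked coupon: first press the red stop head fully down and let it come up, then pull the tester's orange handle until its red pointer stands on the yellow marker, hold it there for a second without pulling past it, and ease the handle fully home without letting it snap back. Then reset the stop by turning its head clockwise as far as it goes, leaving it up. Do not shift the marker or the things lying around, and do not knock the lamp bar.

Things in the scene. Friction and masses are not known exactly. Their poses are not given: they have to be found in the camera images.
- tester: pull tester, fixed: blue plate sloping 35 degrees, 220 mm wide, low edge (40 mm high) towards its -x (robot side), top edge 190 mm high, frame 230 mm deep. Origin: centre of its underside on the bench; x to its back. On the plate lies a gauge barrel, 26 mm across, top 28 mm off the plate, lower end 45 mm up-slope of the resting handle bar
- gauge_grip (a point): centre of the gauge's orange handle bar: 70 mm long along this frame's y, 16 mm across, 50 mm off the sloping plate, on a post 12 (x) by 16 (y) mm under its middle. Frame: x up the slope, z the slope's normal (35 degrees from vertical, leaning to the robot side). Pull along -x; fingers can pass before and behind the bar along -z
- gauge (a joint): pull of the gauge, m: 0 at rest (home), grows as the handle is pulled down the slope, end stop at 0.085. Spring: 2.4 N at rest plus 200 N/m; it runs back when let go
- pointer (a point): tip of the thin red pointer that travels with the handle, over the white scale on the +y side of the tester; 66 mm along +y of the handle bar's centre and 42 mm below it (along the slope normal). Frame as gauge_grip
- mark (a point): yellow marker clip on the scale, 8 mm long along the slope, 16 wide, 8 high; this point is at the middle of its length, in the pointer's path; axes as gauge_grip. Slides stiffly; stands 35 to 65 mm down-slope of the pointer's rest place. The pointer is on the mark when both have the same x in this frame
- lamp: lamp bar over the tester, fixed to it: 225 mm along y, 30 x 25 mm, on two 10 mm posts at y = +-105 mm. Origin: on the plate right under the handle bar's rest place, axes as gauge_grip; the bar fills x 85 to 115, z 155 to 180 mm (handle bar rests at x 0, z 50), so an upright gripper has no room at the handle
- stop_box: yellow stop station, fixed: box 72 x 72 mm, 60 tall, origin at the centre of its underside; red mushroom head on top, green dot on its top face on the -x side, 28 mm from the middle
- stop_top (a point): centre of the top of the red mushroom head (98 mm above the bench when up). Head 40 mm across, 22 mm high (its underside 16 mm above the box), with a white line on top from the middle along this frame's x; turns and sinks with the head
- stop_press (a joint): how far the head is pressed, m: 0 up, 0.006 fully down. Spring 2 N at rest, 5 N fully down; it comes up again when let go, whether reset or not
- stop_turn (a joint): turn of the head, rad: grows clockwise seen from above, end stop (reset) at 1.4; stiff by 0.05 N m, stays where it is left; starts between 0 and 0.2
- rod_pot: green pot of filler rods, fixed, 72 mm across, 120 tall, with rods up to 250 mm; origin at the centre of its underside
- spray_can: standing blue aerosol can, 60 mm across, 180 tall (bystander, loose); origin at its underside
- magnet: red L-shaped welding magnet lying flat, 70 x 75 mm, 18 tall (bystander, loose); origin at its underside
- paste_jar: small jar with black cap, 54 mm across, 90 tall (bystander, loose); origin at its underside
- hammer: hammer lying flat, handle along its -x (bystander, loose)
- brush: hand brush lying flat, handle along its -x (bystander, loose)
- coupons: stack of three steel plates, about 90 x 60 mm, 18 tall (bystander, loose); origin at its underside
- gas_cup: copper tube (torch nozzle) standing on end, 28 mm across, 45 tall (bystander, loose); origin at its underside
Things that resemble listed ones, but are neither listed nor needed, are in the scene too. What is meant by the stop_box is not black, blue or turquoise, and is the larger of those in its own colour.

How it is judged:
On the way, in this order (a step that is already met when the one before it is completed fails the run):
1. the stop head is pressed fully down while the gauge is home (value of joint stop_press above 0.0045 m and value of joint gauge below 0.004 m), for 0.1 s.
2. the stop head has come up and the gauge is pulled until the pointer is on the marker (within 4 mm, its half width) and held there (x of pointer in the frame of mark between -0.004 and 0.004 m and value of joint stop_press below 0.003 m), for 0.8 s.
3. the gauge is back home (value of joint gauge below 0.004 m), for 0.2 s.
4. the stop head is turned clockwise to its end (value of joint stop_turn above 1.2 rad), for 0.1 s.
At the end, for the whole second after the job is handed in: the gauge is home (within 4 mm), the stop head is turned to its reset end (beyond 1.2 of 1.4 rad) and up (within 2 mm), and the marker is where it was (within 4 mm) (value of joint gauge below 0.004 m and value of joint stop_turn above 1.2 rad and value of joint stop_press below 0.002 m and distance of mark from where it was at the start of the episode below 0.004 m); the robot touches nothing.
It fails at once if the pointer is pulled more than 12 mm past the marker (x of pointer in the frame of mark below -0.012 m).
It fails at once if the gauge snaps back faster than 0.4 m/s (velocity of joint gauge below -0.4 m/s).
It fails at once if the marker is shifted by more than 4 mm (distance of mark from where it was at the start of the episode above 0.004 m).
It fails at once if the lamp bar is knocked (over 10 N) (contact force between any of the arm, the fingers and lamp above 10 N).
It fails at once if a bystander is shifted by more than 30 mm (distance of any of spray_can, magnet, paste_jar, hammer, brush, coupons, gas_cup from where it was at the start of the episode above 0.03 m).
It also fails if it takes over 67 s, if anything falls off the work surface, if the arm or the gripper's body presses on something with over 40 N, if the wrist force passes 120 N, or if a joint passes its speed limit or range.

ROBOT

A 6-joint arm with a two-finger parallel gripper is mounted at the origin on the work surface. World frame = base frame: x ahead of the robot, y to its left, z up, the work surface at z = 0. Lengths are in m, angles in rad, forces in N, time in s.
With the tool pointing down it reaches from about 0.25 to 0.8 m from the base axis. Payload 3.9 kg.
Tool frame: the origin (TCP) lies where the fingers leave the gripper's body, on its centre line; the fingertips stand 73 mm ahead of it and the grasp point (between the pads) lies 54 mm ahead of it (ctrl.tips_ahead is the y of the fingertips in the tool frame, in m); y points along the fingers, z is the direction in which the jaws open and shut, and the axes are right-handed (so a half turn about y gives the same grasp; the last joint's range is limited). The gripper opens to 85 mm and grips with 20 to 120 N. Pads are 22 mm wide; open, the fingers measure 114 mm over their backs; the gripper's body (76 mm by 85 mm) begins 54 mm behind the grasp point. The pads swing forward as they close: fully open they stand 13 mm farther back than shut.
Start: joints at [-1.327, 0.26, -0.138, 1.173, 0, 1.571], TCP at [0.127, -0.509, 0.304] pointing down, gripper open.
Joint ranges: [-2.78, 2.78], [-0.83, 1.72], [-1.28, 1.37], [-1.9, 2.12], [-1.57, 1.48], [-3.14, 3.14]. Speed limits (rad/s): [2.57, 2.57, 3.14, 3.14, 3.14, 3.14].

INTERFACE

Orientations are given as a unit quaternion [w, x, y, z].
In Python, from workcell import ctrl gives the robot as it stands.
- The arm moves only by the shell command python3 -m creep 'ROWS' [FORCE]. ROWS is JSON, a list of rows, each a list of 7 numbers: the shift along the tool's x, y, z scaled (see below), then the turn, a rotation vector about the tool's x, y, z scaled (see below), then the closure, from -1 (fully open) to 1 (shut). In form: [[x, y, z, wx, wy, wz, jaw], ...]. A call has 1 to 20 rows; each row is the pose to reach, as a shift and turn from the pose commanded when the call began, along the tool's axes at that moment; what a row does not reach only later rows make up. The controller multiplies each number of a shift by 40 cm and each number of a turn by 0.5 rad. A row lasts 1/8 s, in which the tool goes at most 62.5 mm and 10.7 degrees, less where a joint would pass 70% of its speed; a pose out of reach is approached as far as the arm can. A call with a number of a shift or a turn outside -1 to 1 is refused whole. A call with a gripper value outside its range is refused whole. The fingers move at their own pace and stop on an object; FORCE is the grip in N (left out, the last holds). Time passes only in rows, so rows that repeat a pose let the fingers close. It gives the time, the measured TCP pose, the force and the opening at its end, in the units of the state.
- ctrl.get_obs(): the state, without advancing time (a new reading comes with each control period).
- ctrl.snapshot(name): name is "scene" or "top"; returns a dict with "image" (384x512x3 uint8, red, green, blue), "camera_matrix" (3x3 intrinsics, pixels), "extrinsics" (4x4, takes a point from camera to world coordinates). Camera axes: x right, y down, z forward; pixel columns grow to the right and rows downward; lengths in m; the calibration is good to about 2 mm. A picture is of the moment at which its call begins. There is no depth.
- ctrl.sign_off(): hands the job in, once; it reports no verdict.
The state is a dict: "time_s": time; "joint_positions": joint angles; "qvel": joint speeds; "effort": joint torques, N m; "tcp_pos": TCP position; "tool_rot": TCP orientation; "force": force on the tool from outside, world axes, zero at the start; "ft_torque": the same for the moment, N m; "gripper_width": opening from 0.0 (shut) to 1.0 (fully open).
Only numpy, scipy, OpenCV 4.12 (cv2) and the standard library are available. Lean on these libraries where they do the work, as an engineer would, in place of code of your own. Each camera call takes 0.05 s, during which the arm holds its last target. There are 200 camera calls.

## Working session

There is one attempt and no reset: what is moved stays moved. The work goes in short steps, Python scripts to look and compute and a shell command to move; the robot and the scene stay as the last step left them, time stands still between calls to the robot, and variables do not carry over. Pictures are saved under pics/ and viewed, about 8 in all and at most 12, crops included, and the job is handed in when it is done.

```bash
ls; mkdir -p pics; cat > h.py <<'E'
import numpy as np, cv2
from workcell import ctrl
def snap(name,fn):
    s=ctrl.snapshot(name); im=np.array(s["image"])[:,:,::-1].copy(); cv2.imwrite(fn,im)
    np.savez(fn[:-4]+'.npz',im=im,K=s["camera_matrix"],E=s["extrinsics"]); return im
def load(fn):
    d=np.load(fn); return d['im'],d['K'],d['E']
def ray(K,E,u,v):
    d=E[:3,:3]@np.linalg.inv(K)@np.array([u,v,1.]); return E[:3,3],d/np.linalg.norm(d)
def onz(K,E,u,v,z):
    o,d=ray(K,E,u,v); return o+d*(z-o[2])/d[2]
def proj(K,E,p):
    q=np.linalg.inv(E)@np.append(p,1); q=K@q[:3]; return q[:2]/q[2]
E
python3 - <<'E'
from h import *
a=snap("scene","pics/s1.png");b=snap("top","pics/t1.png")
cv2.imwrite("pics/s1b.png",cv2.resize(a,(800,600)));cv2.imwrite("pics/t1b.png",cv2.resize(b,(800,600)))
for f in("s1","t1"):
    im,K,E=load(f"pics/{f}.npz");print(K,E)
print(ctrl.get_obs())
E
```

```text
pics
[[415.30899922   0.         249.64389346]
 [  0.         415.30899922 192.09185164]
 [  0.           0.           1.        ]] [[ 0.24308851  0.68899493 -0.68278398  1.41349638]
 [ 0.96999039 -0.17640796  0.16732866 -0.20961746]
 [-0.00515993 -0.70296957 -0.71120121  0.9947467 ]
 [ 0.          0.          0.          1.        ]]
[[352.5642283    0.         252.34441149]
 [  0.         352.5642283  192.83834062]
 [  0.           0.           1.        ]] [[-0.00837765 -0.99251358  0.12184662  0.44669785]
 [-0.99994921  0.00899773  0.00453966 -0.00768255]
 [-0.00560202 -0.1218024  -0.99253856  1.10194608]
 [ 0.          0.          0.          1.        ]]
{'time_s': 0.1, 'joint_positions': array([-1.32701233e+00,  2.60593729e-01, -1.39253240e-01,  1.17270873e+00,
       -1.14419032e-05,  1.57080716e+00]), 'qvel': array([-1.23453925e-03,  4.79487423e-04,  1.77834572e-03, -9.88194507e-05,
        7.56364193e-04,  1.22728744e-03]), 'effort': array([ 1.04947168e-03, -4.06508267e+01,  2.54527581e+01,  1.01624569e-02,
        5.14317932e-06, -4.80011721e-06]), 'tcp_pos': array([ 0.12660029, -0.50899644,  0.30315595]), 'tool_rot': array([ 0.0858939 , -0.0860532 ,  0.70247742, -0.70124358]), 'force': array([-0.47851414,  0.45414217, -0.61359348]), 'ft_torque': array([0.0393752 , 0.03115094, 0.00278516]), 'gripper_width': 0.9952151279003029}
```

View pics/s1b.png

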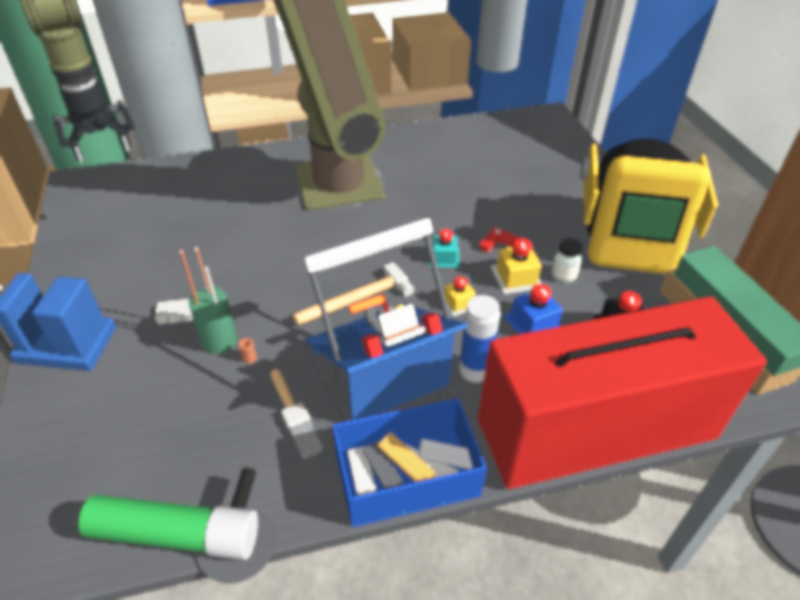

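View pics/t1b.png

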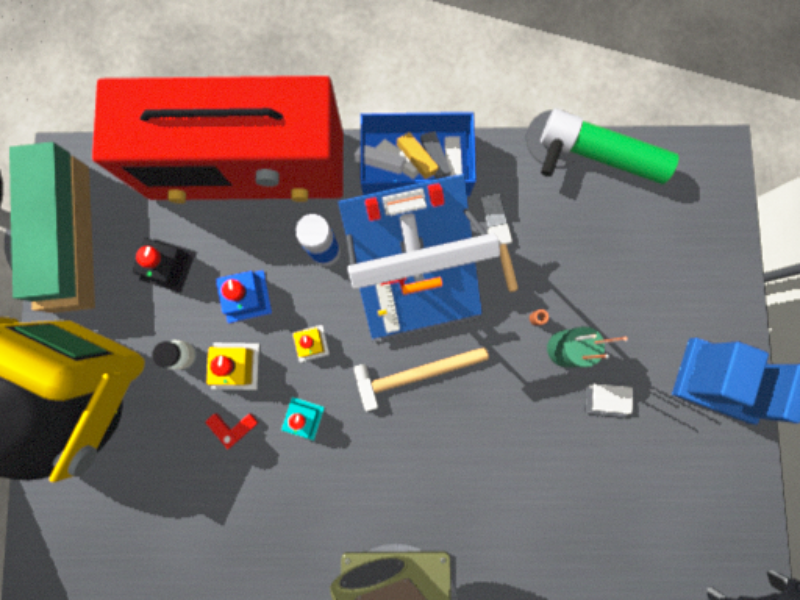

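The two pictures show the layout. In the top view (800x600), the stop candidates are black (162,265), blue (243,293), turquoise (303,420), small yellow (310,343) and large yellow (231,367). The large yellow one fits, since it is yellow and bigger than the other yellow. The tester's handle is at (422,285) and the yellow marker at (383,312). I'll confirm both in one crop.

```bash
python3 - <<'E'
from h import *
im,K,E=load("pics/t1.npz")
c=im[110:275,125:320]; c=cv2.resize(c,None,fx=4,fy=3.6,interpolation=cv2.INTER_CUBIC);cv2.imwrite("pics/c1.png",c)
hsv=cv2.cvtColor(im,cv2.COLOR_BGR2HSV)
def blobs(lo,hi,roi,mn=4,mask=None):
    u0,v0,u1,v1=roi; m=cv2.inRange(hsv,lo,hi); z=np.zeros_like(m); z[v0:v1,u0:u1]=m[v0:v1,u0:u1]
    n,l,s,ce=cv2.connectedComponentsWithStats(z)
    for i in range(1,n):
        if s[i,4]>=mn:
            pts=np.argwhere(l==i)[:,::-1].astype(np.float32); print(s[i],ce[i].round(1),cv2.minAreaRect(pts))
for n,a in dict(orange=((5,150,150),(18,255,255),(250,170,290,195)),yel=((22,120,120),(35,255,255),(125,200,290,260)),red=((0,120,100),(4,255,255),(130,215,165,250)),redp=((0,120,80),(4,255,255),(235,170,262,195)),blue=((100,120,60),(125,255,255),(210,110,312,220)),white=((0,0,170),(180,60,255),(220,145,325,185)),green=((45,100,80),(75,255,255),(130,220,160,250)),scale=((0,0,150),(180,60,255),(235,180,262,215))).items():
    print(n);blobs(*a)
E
```

```text
orange
[267 180   4   1   4] [268.5 180. ] ((268.5, 180.0), (3.0, 0.0), 180.0)
[257 180  26   8  74] [267.9 183.8] ((269.637939453125, 183.65516662597656), (5.231865406036377, 25.24582862854004), 85.2363510131836)
yel
[242 200   6   2   8] [244.2 200.2] ((244.5, 200.5), (1.0, 5.0), 90.0)
[188 210  19  19 201] [197.3 218.9] ((196.9529266357422, 218.78823852539062), (16.48671531677246, 16.703645706176758), 77.47119140625)
[132 222  30  25 442] [146.3 233.5] ((146.5, 234.0), (24.0, 29.0), 90.0)
[159 241   2   2   4] [159.5 241.5] ((159.5, 241.5), (1.0, 1.0), 90.0)
red
[135 228  14  12 111] [141.7 234.1] ((141.5, 233.5), (11.0, 13.0), 90.0)
redp
[256 178   2   5   7] [256.7 179.9] ((256.5, 180.0), (4.0, 1.0), 90.0)
[244 180   6   3   8] [246.4 180.9] ((246.47061157226562, 180.88235473632812), (0.9701424241065979, 5.3357834815979), 75.96376037597656)
blue
[ 216  110   89   58 2795] [259.6 136.2] ((260.0, 138.5), (57.0, 88.0), 90.0)
[210 150   7  17  66] [212.8 159.2] ((213.15000915527344, 158.5500030517578), (5.692099571228027, 16.127614974975586), 18.43494987487793)
[ 230  168   78   49 1840] [274.2 192.8] ((270.3139343261719, 192.13644409179688), (33.23426055908203, 75.48555755615234), 77.24246978759766)
[259 177   6   4  17] [262.  178.7] ((261.5, 178.5), (3.0, 5.0), 90.0)
white
[ 222  145  103   40 1674] [272.7 164.7] ((272.8166198730469, 158.46885681152344), (34.980987548828125, 105.77484130859375), 73.0724868774414)
green
[143 243   2   2   4] [143.5 243.5] ((143.5, 243.5), (1.0, 1.0), 90.0)
scale
[235 180  21  33 286] [247.3 195.4] ((247.07296752929688, 194.45176696777344), (35.87750244140625, 12.965291976928711), 67.83365631103516)
```

View pics/c1.png

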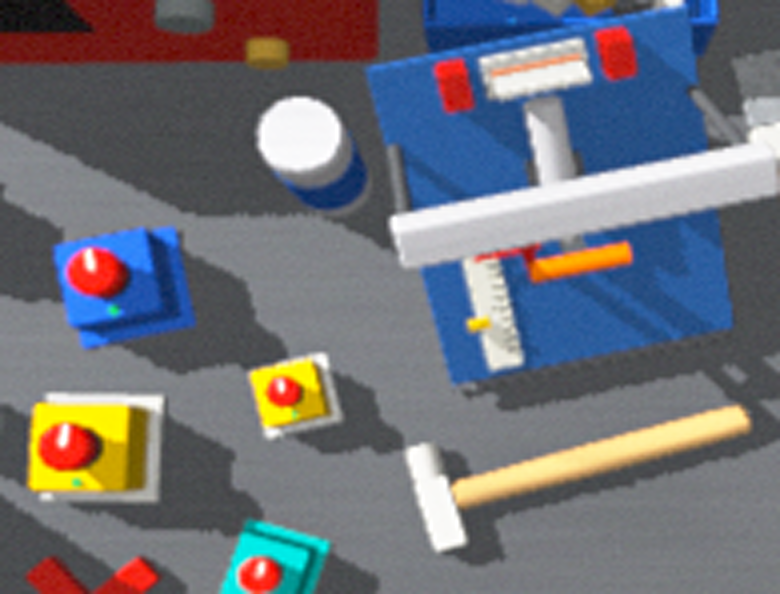

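The crop shows the large yellow box with its red head at crop (70,447), and the small yellow one at (285,392). The large one is confirmed as the stop_box, with its white line pointing roughly +x. The handle bar is at crop (580,260), the pointer at about (485,254) and the marker at (480,324). Next I'll triangulate.

```bash
python3 - <<'E'
from h import *
T=load("pics/t1.npz");S=load("pics/s1.npz")
f=lambda M,uv,z:onz(M[1],M[2],*uv,z)
L=[f(T,p,.04) for p in((239.5,216.4),(307.75,200.3))];H=[f(T,p,.19) for p in((217,128.9),(297.5,112.8))]
print("low",L,"top",H)
for a in(L,H):
    d=a[1]-a[0];print(np.linalg.norm(d),np.degrees(np.arctan2(d[0],-d[1])))
hs=cv2.cvtColor(S[0],cv2.COLOR_BGR2HSV)
def cen(hsv,lo,hi,roi):
    u0,v0,u1,v1=roi;m=cv2.inRange(hsv[v0:v1,u0:u1],lo,hi);n,l,s,c=cv2.connectedComponentsWithStats(m)
    for i in range(1,n):
        if s[i,4]>3:print(s[i],c[i]+[u0,v0])
print("orange");cen(hs,(5,150,150),(18,255,255),(215,180,255,205))
print("yellow");cen(hs,(22,120,120),(35,255,255),(220,180,300,230))
print("red");cen(hs,(0,150,80),(4,255,255),(225,180,300,235));
print("stop");cen(hs,(0,150,120),(4,255,255),(322,148,345,170))
def tri(a,b):
    o1,d1=ray(T[1],T[2],*a);o2,d2=ray(S[1],S[2],*b)
    t=np.linalg.lstsq(np.c_[d1,-d2],o2-o1,rcond=None)[0];p,q=o1+t[0]*d1,o2+t[1]*d2;return (p+q)/2,np.linalg.norm(p-q)
print("handle tri",tri((270,182.5),(236.5,194.5)))
for z in(.12,.13,.14,.15):print(z,f(T,(270,182.3),z))
print("stop T",f(T,(141.7,234.1),.09)," head ends")
a=S[0][90:240,180:400];cv2.imwrite("pics/c2.png",cv2.resize(a,None,fx=3.6,fy=3.6,interpolation=cv2.INTER_CUBIC))
E
```

```text
low [array([0.50595047, 0.03644218, 0.04      ]), array([ 0.55281235, -0.17018671,  0.04      ])] top [array([0.7312966 , 0.08930744, 0.19      ]), array([ 0.77355736, -0.1262785 ,  0.19      ])]
0.21187622231343664 12.77809922845735
0.21968902649949518 11.090910772630576
orange
[ 9  9 23 11 86] [234.94186047 193.8255814 ]
yellow
[ 65   3  15  16 162] [292.20987654 190.22839506]
red
[66  0  6  5 20] [293.2  182.15]
[21 14  2  4  6] [246.33333333 195.83333333]
[47 22  9 10 74] [276.08108108 206.51351351]
[ 9 35  9 12 90] [238.2 220.4]
stop
[  0   0  19  16 143] [330.52447552 155.3986014 ]
handle tri (array([ 0.59339594, -0.0499404 ,  0.14096589]), np.float64(0.004562339203624593))
0.12 [ 0.59668701 -0.05315205  0.12      ]
0.13 [ 0.59515954 -0.05268899  0.13      ]
0.14 [ 0.59363208 -0.05222594  0.14      ]
0.15 [ 0.59210461 -0.05176288  0.15      ]
stop T [0.45507394 0.31391812 0.09      ]  head ends
```

View pics/c2.png

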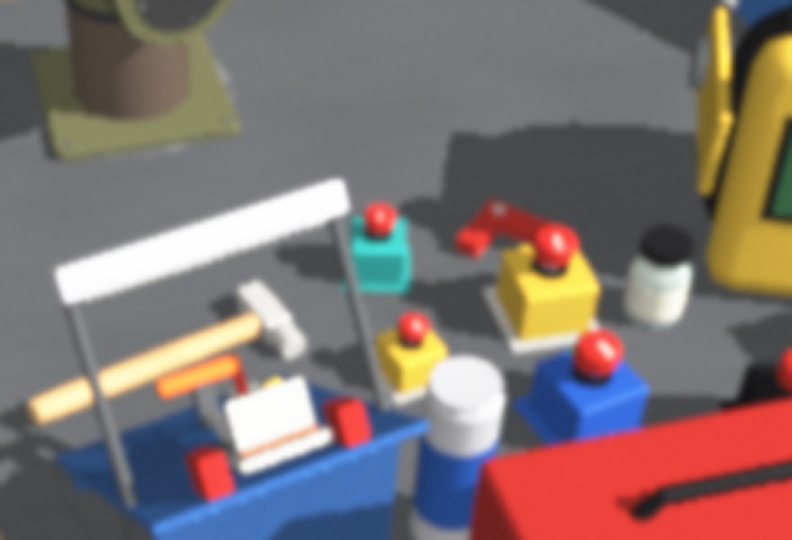

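Scene crop: the big yellow stop stands between the magnet and the jar, and the lamp bar is over the handle. Next I'll compute target poses and print the row numbers.

```bash
cat >> h.py <<'E'
from scipy.spatial.transform import Rotation as R
yaw=np.radians(12.2);th=np.radians(35)
s=np.array([np.cos(th)*np.cos(yaw),np.cos(th)*np.sin(yaw),np.sin(th)]);n=np.array([-np.sin(th)*np.cos(yaw),-np.sin(th)*np.sin(yaw),np.cos(th)])
ty=np.array([-np.sin(yaw),np.cos(yaw),0]); HND=np.array([.593,-.051,.143]); STOP=np.array([.455,.313,.098])
def Rt(q): return R.from_quat([q[1],q[2],q[3],q[0]])
def cur():
    o=ctrl.get_obs();return np.array(o["tcp_pos"]),Rt(o["tool_rot"]),o
def rotyz(y,z): # tool y, z dirs -> R
    return R.from_matrix(np.c_[np.cross(y,z),y,z])
def rows(p,Rg=None):
    c,Rc,o=cur(); sh=Rc.inv().apply(np.array(p)-c)/.4; w=np.zeros(3) if Rg is None else (Rc.inv()*Rg).as_rotvec()/.5
    print("row",sh.round(3),w.round(3),"|t",round(o["time_s"],2),"tcp",c.round(4),"F",np.round(o["force"],1),"j",np.round(o["joint_positions"],2),"w",round(o["gripper_width"],3))
E
python3 - <<'E'
from h import *
c,Rc,o=cur();print(Rc.as_matrix().round(3), ctrl.tips_ahead)
T=load("pics/t1.npz");S=load("pics/s1.npz")
o1,d1=ray(T[1],T[2],141.7,234.1);o2,d2=ray(S[1],S[2],334.7,158)
t=np.linalg.lstsq(np.c_[d1,-d2],o2-o1,rcond=None)[0];print(o1+t[0]*d1,o2+t[1]*d2)
for nm,uv,z in(("jar",(109,226),.09),("dot",(144.5,243.9),.06),("line0",(142,234),.098),("line1",(141.3,228.5),.098),("can",(201,149),.18),("magnet",(148,275),.018),("teal",(190,269),.09),("hammerhead",(234,248),.02)):print(nm,onz(T[1],T[2],*uv,z))
rows(STOP+[0,0,.073+.08])
E
```

```text
[[-0.97  -0.     0.241]
 [-0.241  0.002 -0.97 ]
 [ 0.    -1.    -0.002]] 0.0726
[0.45511737 0.31558577 0.08475259] [0.45589997 0.31873973 0.08576141]
jar [0.47892201 0.40846588 0.09      ]
dot [0.42672    0.31437929 0.06      ]
line0 [0.45528206 0.31053263 0.098     ]
line1 [0.47081142 0.31298549 0.098     ]
can [0.67938668 0.13302445 0.18      ]
magnet [0.3329402  0.31409865 0.018     ]
teal [0.35615021 0.17455817 0.09      ]
hammerhead [0.41138776 0.05434342 0.02      ]
row [-1.293  0.134 -1.796] [0. 0. 0.] |t 0.1 tcp [ 0.1266 -0.509   0.3032] F [-0.5  0.5 -0.6] j [-1.33  0.26 -0.14  1.17 -0.    1.57] w 0.995
```

```bash
python3 -m creep '[[-0.77,0,-0.99,0,0,0,1],[-0.77,0,-0.99,0,0,0,1],[-0.77,0,-0.99,0,0,0,1],[-0.77,0,-0.99,0,0,0,1],[-0.77,0,-0.99,0,0,0,1],[-0.77,0,-0.99,0,0,0,1],[-0.77,0,-0.99,0,0,0,1],[-0.77,0,-0.99,0,0,0,1],[-0.77,0,-0.99,0,0,0,1],[-0.77,0,-0.99,0,0,0,1],[-0.77,0,-0.99,0,0,0,1]]' 30; python3 - <<'E'
from h import *
rows([.455,.314,.098+.073+.05])
E
```

```text
time_s: 1.48
tcp_pos: [0.3294, -0.052, 0.3037]
tool_rot: [-0.085, 0.085, -0.702, 0.702]
force: [0.8, 0.8, -0.1]
gripper_width: 0.001
row [-0.523  0.206 -0.814] [0. 0. 0.] |t 1.48 tcp [ 0.3294 -0.052   0.3037] F [ 0.8  0.8 -0.1] j [-0.16 -0.07 -0.52  1.13 -0.    2.74] w 0.001
```

```bash
python3 -m creep '[[-0.52,0,-0.81,0,-1,0,1],[-0.52,0,-0.81,0,-1,0,1],[-0.52,0,-0.81,0,-1,0,1],[-0.52,0,-0.81,0,-1,0,1],[-0.52,0,-0.81,0,-1,0,1],[-0.52,0,-0.81,0,-1,0,1],[-0.52,0,-0.81,0,-1,0,1],[-0.52,0,-0.81,0,-1,0,1],[-0.52,0.2,-0.81,0,-1,0,1],[-0.52,0.2,-0.81,0,-1,0,1],[-0.52,0.2,-0.81,0,-1,0,1]]' 30; python3 - <<'E'
from h import *
rows([.455,.314,.098+.073-.008])
b=snap("scene","pics/s2.png");t=snap("top","pics/t2.png")
cv2.imwrite("pics/s2b.png",np.hstack([cv2.resize(b[100:220,270:400],None,fx=3,fy=3,interpolation=cv2.INTER_CUBIC),cv2.resize(t[180:300,80:210],None,fx=3,fy=3,interpolation=cv2.INTER_CUBIC)]))
E
```

```text
time_s: 2.85
tcp_pos: [0.4526, 0.3104, 0.2227]
tool_rot: [-0.254, 0.257, -0.659, 0.66]
force: [-0.0, -0.1, 1.1]
gripper_width: -0.0
row [-0.011  0.149 -0.002] [0. 0. 0.] |t 2.85 tcp [0.4526 0.3104 0.2227] F [-0.  -0.1  1.1] j [ 0.6   0.35 -0.23  1.   -0.    3.  ] w -0.0
```

View pics/s2b.png

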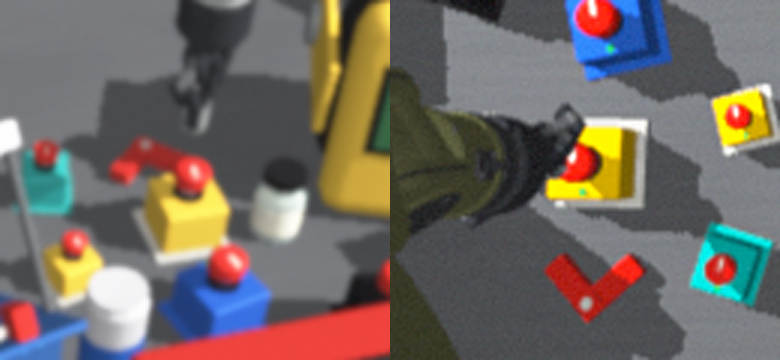

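The fingertips are closed above the large yellow stop, consistent with the estimate. Now I press.

```bash
python3 -m creep '[[-0.01,0.06,0,0,0,0,1],[-0.01,0.11,0,0,0,0,1],[-0.01,0.125,0,0,0,0,1],[-0.01,0.135,0,0,0,0,1],[-0.01,0.142,0,0,0,0,1],[-0.01,0.147,0,0,0,0,1],[-0.01,0.15,0,0,0,0,1],[-0.01,0.15,0,0,0,0,1]]'; python3 - <<'E'
from h import *
rows([.455,.314,.163])
E
```

```text
time_s: 3.95
tcp_pos: [0.4573, 0.3168, 0.1646]
tool_rot: [-0.258, 0.256, -0.659, 0.659]
force: [0.6, -0.8, 5.0]
gripper_width: 0.0
row [0.009 0.004 0.001] [0. 0. 0.] |t 3.95 tcp [0.4573 0.3168 0.1646] F [ 0.6 -0.8  5. ] j [ 0.61  0.41 -0.31  0.86 -0.    3.  ] w 0.0
```

```bash
python3 -m creep '[[0,0.006,0,0,0,0,1],[0,0.01,0,0,0,0,1],[0,0.01,0,0,0,0,1]]'; python3 -m creep '[[0,-0.01,0,0,0,0,1],[0,-0.03,0,0,0,0,1],[0,-0.1,0,0,0,0,1],[0,-0.2,0,0,0,0,1],[0,-0.3,0,0,0,0,0.2],[0,-0.36,0,0,0,0,-0.6],[0,-0.36,0,0,0,0,-0.6],[0,-0.36,0,0,0,0,-0.6]]'
python3 - <<'E'
from h import *
Rg=rotyz(-n,s); print(HND+n*.054)
rows(HND+n*(.054+.10)-s*.03,Rg)
E
```

```text
time_s: 4.32
tcp_pos: [0.4574, 0.3169, 0.1642]
tool_rot: [0.258, -0.255, 0.659, -0.659]
force: [-5.1, -4.0, 27.7]
gripper_width: -0.0
time_s: 5.32
tcp_pos: [0.456, 0.3163, 0.3025]
tool_rot: [-0.256, 0.258, -0.659, 0.659]
force: [-0.1, -0.8, -0.6]
gripper_width: 0.797
[ 0.56272637 -0.05754539  0.18723421]
row [0.613 0.127 0.765] [ 1.112 -2.011  0.638] |t 5.33 tcp [0.456  0.3163 0.3025] F [-0.1 -0.8 -0.6] j [ 0.61  0.31 -0.07  1.19  0.    3.  ] w 0.797
```

```bash
python3 - <<'E'
from h import *
rows([.40,.10,.33])
E
```

```text
row [ 0.469 -0.068  0.303] [0. 0. 0.] |t 5.33 tcp [0.456  0.3163 0.3025] F [-0.1 -0.8 -0.6] j [ 0.61  0.31 -0.07  1.19  0.    3.  ] w 0.797
```

```bash
python3 -m creep '[[0.47,-0.07,0.3,0.56,-1,0.32,-0.6],[0.47,-0.07,0.3,0.56,-1,0.32,-0.6],[0.47,-0.07,0.3,0.56,-1,0.32,-0.6],[0.47,-0.07,0.3,0.56,-1,0.32,-0.6],[0.47,-0.07,0.3,0.56,-1,0.32,-0.6],[0.47,-0.07,0.3,0.56,-1,0.32,-0.6],[0.47,-0.07,0.3,0.56,-1,0.32,-0.6]]'
python3 - <<'E'
from h import *
Rg=rotyz(-n,s)
rows(HND+n*(.054+.09)-s*.03,Rg)
E
```

```text
time_s: 6.2
tcp_pos: [0.4, 0.1018, 0.3313]
tool_rot: [-0.495, 0.321, -0.496, 0.637]
force: [1.0, -0.0, 0.9]
gripper_width: 0.801
row [0.368 0.284 0.27 ] [ 0.55  -1.009  0.319] |t 6.2 tcp [0.4    0.1018 0.3313] F [ 1.  -0.   0.9] j [ 0.32 -0.13 -0.54  0.86 -0.11  2.19] w 0.801
```

```bash
python3 -m creep '[[0.37,0.1,0.27,0.55,-1,0.32,-0.6],[0.37,0.1,0.27,0.55,-1,0.32,-0.6],[0.37,0.1,0.27,0.55,-1,0.32,-0.6],[0.37,0.1,0.27,0.55,-1,0.32,-0.6],[0.37,0.28,0.27,0.55,-1,0.32,-0.6],[0.37,0.28,0.27,0.55,-1,0.32,-0.6],[0.37,0.28,0.27,0.55,-1,0.32,-0.6],[0.37,0.28,0.27,0.55,-1,0.32,-0.6]]'
python3 - <<'E'
from h import *
Rg=rotyz(-n,s)
rows(HND+n*(.054),Rg)
b=snap("scene","pics/s3.png");t=snap("top","pics/t3.png")
cv2.imwrite("pics/s3b.png",np.hstack([cv2.resize(b[120:260,170:310],None,fx=2.8,fy=2.8,interpolation=cv2.INTER_CUBIC),cv2.resize(t[110:250,200:340],None,fx=2.8,fy=2.8,interpolation=cv2.INTER_CUBIC)]))
E
```

```text
time_s: 7.2
tcp_pos: [0.4881, -0.0749, 0.2479]
tool_rot: [0.69, -0.357, 0.29, -0.559]
force: [0.1, -0.0, -0.0]
gripper_width: 0.803
row [-0.003  0.234  0.069] [-0.009 -0.006  0.002] |t 7.2 tcp [ 0.4881 -0.0749  0.2479] F [ 0.1 -0.  -0. ] j [-0.29 -0.02 -0.82  0.22  0.28  1.15] w 0.803
```

View pics/s3b.png

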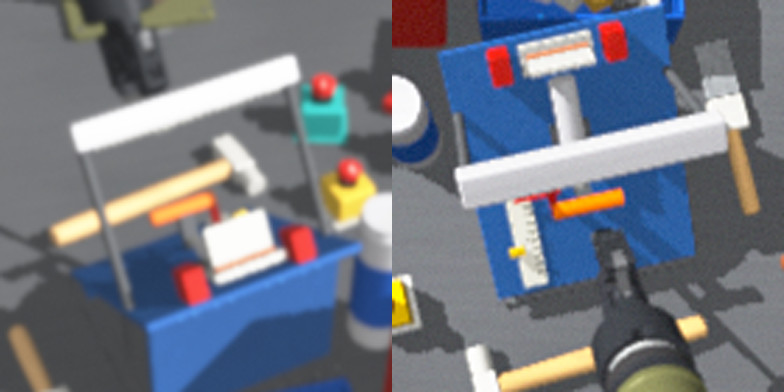

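The view shows the open jaws in front of the bar, clear of the lamp, with the marker and pointer visible in the top view. Now I approach along the slope normal.

```bash
python3 -m creep '[[0,0,0.07,0,0,0,-0.6],[0,0.05,0.07,0,0,0,-0.6],[0,0.1,0.07,0,0,0,-0.6],[0,0.15,0.07,0,0,0,-0.6],[0,0.19,0.07,0,0,0,-0.6],[0,0.22,0.07,0,0,0,-0.6],[0,0.23,0.07,0,0,0,-0.6],[0,0.23,0.07,0,0,0,-0.6]]'
python3 - <<'E'
from h import *
rows(HND+n*(.054),rotyz(-n,s))
t=snap("top","pics/t4.png");b=snap("scene","pics/s4.png")
cv2.imwrite("pics/s4b.png",np.hstack([cv2.resize(b[150:240,200:290],None,fx=4.4,fy=4.4,interpolation=cv2.INTER_CUBIC),cv2.resize(t[150:240,225:315],None,fx=4.4,fy=4.4,interpolation=cv2.INTER_CUBIC)]))
E
```

```text
time_s: 8.3
tcp_pos: [0.5611, -0.0596, 0.1871]
tool_rot: [0.69, -0.357, 0.291, -0.559]
force: [-0.2, -0.2, -0.0]
gripper_width: 0.8
row [-0.004  0.003  0.004] [-0.004 -0.01   0.002] |t 8.3 tcp [ 0.5611 -0.0596  0.1871] F [-0.2 -0.2 -0. ] j [-0.21  0.18 -0.8   0.03  0.24  1.22] w 0.8
```

View pics/s4b.png

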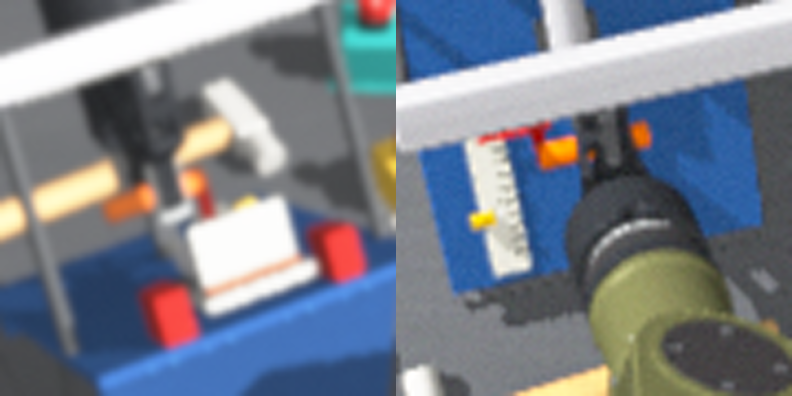

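The fingers straddle the bar, with the pointer at crop (480,138) and the marker at (482,220). I close and measure the marker distance on the scale plane.

```bash
python3 -m creep '[[0,0,0,0,0,0,0.2],[0,0,0,0,0,0,1],[0,0,0,0,0,0,1],[0,0,0,0,0,0,1],[0,0,0,0,0,0,1],[0,0,0,0,0,0,1]]' 40
cat >> h.py <<'E'
def meas(fn,save=None,pr=True):
    im=snap("top",fn);_,K,E=load(fn[:-4]+'.npz');hsv=cv2.cvtColor(im,cv2.COLOR_BGR2HSV)
    def onp(u,v):
        o,d=ray(K,E,u,v);p=o+d*((n@HND-.042-n@o)/(n@d));return np.round([(p-HND)@s*1000,(p-HND)@ty*1000],1)
    for nm,lo,hi,roi in(("mark",(20,110,110),(36,255,255),(225,170,262,215)),("ptr",(0,130,70),(5,255,255),(228,170,257,215))):
        u0,v0,u1,v1=roi;m=cv2.inRange(hsv[v0:v1,u0:u1],lo,hi);k,l,st,c=cv2.connectedComponentsWithStats(m)
        for i in range(1,k):
            if st[i,4]>2:
                q=c[i]+[u0,v0];x0=st[i,0]+u0;print(nm,st[i,2:].tolist(),q.round(1),"s,y mm",onp(*q))
E
python3 - <<'E'
from h import *
rows(HND+n*(.054),rotyz(-n,s)); meas("pics/t5.png")
E
```

```text
time_s: 9.15
tcp_pos: [0.5614, -0.0597, 0.1875]
tool_rot: [0.69, -0.357, 0.291, -0.559]
force: [-1.4, 0.3, 5.3]
gripper_width: 0.167
row [-0.005  0.003  0.003] [-0.006 -0.01   0.002] |t 9.15 tcp [ 0.5614 -0.0597  0.1875] F [-1.4  0.3  5.3] j [-0.21  0.18 -0.8   0.03  0.24  1.22] w 0.167
mark [2, 2, 3] [260.7 183.3] s,y mm [-18.2  22.3]
mark [6, 4, 19] [244.4 199.6] s,y mm [-58.6  78.4]
ptr [4, 1, 4] [245.5 181. ] s,y mm [-0.3 63.5]
```

```bash
python3 - <<'E'
from h import *
im,K,E=load("pics/t5.npz");im=im.astype(int)
y=np.minimum(im[...,2],im[...,1])-im[...,0]
print("yellow rows194-205 cols239-252");print(y[195:205,239:252])
r=im[...,2]-np.maximum(im[...,1],im[...,0]);print("red rows 176-186");print(r[177:186,238:258])
t=np.mean([np.load(f"pics/t{i}.npz")['im'].astype(int) for i in(1,2,3,4)],0);r=t[...,2]-np.maximum(t[...,1],t[...,0]);print("rest");print(r[177:186,238:258].astype(int))
for q in(HND,HND+.066*ty-.042*n,HND+.066*ty-.042*n-.05*s,HND+.066*ty-.042*n-.06*s):print(proj(K,E,q))
E
```

```text
yellow rows194-205 cols239-252
[[-118 -118 -117  -89  -29   10    9   10   10   15   14   13    9]
 [-122 -118 -122 -106  -43    7    9   10    8   10   13   15   14]
 [-123 -122 -121 -102  -55    5   15   52   21    7    9    9   11]
 [-126 -115  -68   26   55   99  103  140   59    8    8   14   12]
 [-123 -116  -20  149  221  233  216  205   90   13   12   11   14]
 [-119 -117  -42  124  218  207  188  161  104   15   12   14    8]
 [-119 -120  -65   66  118   89   72   43   38   12   12   14   12]
 [-119 -124 -100  -30   -7  -32   -2   12   13   11   13   13    9]
 [-122 -119 -124 -110 -109  -88  -31   12   12   13   11   14   13]
 [-119 -117 -119 -120 -121  -95  -37   10   10   13   13    9   11]]
red rows 176-186
[[  -2   -6   -3   -4   -7   -2   -4   -5   -3   -2   -4   -4   -5   -4
    -8   -7   -8   -7    2    8]
 [  -4   -3   -4   -1   -5   -2   -5   -2   -9   -3   -5   -6   -7   -5
    -4   -4   20   18   45   68]
 [   0   -1   -3   -5   -5   -6   -6   -6   -1   -2    2    9   32   62
    95  139  138  111  123  128]
 [   0   -2   -4   -7   -3   -1   10   45   68   64  100
[... 937 characters left out ...]
  65   72  129  162  160  138
    91  105   65   64  132  133]
 [  -3   -6  -12    0    6   49  122  145  138  119  117  118   49   31
   -19  -32  -70  -42  101  136]
 [ -50  -58  -36    2    7   49  100   64   30   23   23   22  -58  -80
   -92  -96 -110  -83   45  108]
 [-112 -107  -47    4    3   10   16    7    2    2    1   -3  -66  -95
   -99  -98 -104  -81   37  104]
 [-124 -116  -59   -2    1    1    1    1    0    0    1    0  -47  -89
  -100 -108 -116 -100  -17  106]
 [-123 -119  -78  -18    1    1    2    1    0    0    2    0  -36  -90
  -100 -106 -115 -105  -57   85]]
[269.60551149 182.36612843]
[244.61899088 181.08515646]
[247.93243644 196.14372235]
[248.57700346 199.07307629]
```

```bash
python3 -m creep '[[0,0,-0.02,0,0,0,1],[0,0,-0.04,0,0,0,1],[0,0,-0.06,0,0,0,1],[0,0,-0.08,0,0,0,1],[0,0,-0.1,0,0,0,1],[0,0,-0.115,0,0,0,1],[0,0,-0.125,0,0,0,1],[0,0,-0.13,0,0,0,1],[0,0,-0.13,0,0,0,1],[0,0,-0.13,0,0,0,1]]'
python3 - <<'E'
from h import *
rows(np.array([0.5614, -0.0597, 0.1875])-.0585*s); meas("pics/t6.png")
im,K,E=load("pics/t6.npz");cv2.imwrite("pics/c6.png",cv2.resize(im[170:220,225:290],None,fx=8,fy=8,interpolation=cv2.INTER_CUBIC))
E
```

```text
time_s: 10.45
tcp_pos: [0.5243, -0.0679, 0.1609]
tool_rot: [0.693, -0.354, 0.287, -0.559]
force: [8.3, 5.8, 5.5]
gripper_width: 0.17
row [-0.   -0.   -0.03] [0. 0. 0.] |t 10.45 tcp [ 0.5243 -0.0679  0.1609] F [8.3 5.8 5.5] j [-0.25  0.17 -0.92 -0.09  0.27  1.19] w 0.17
mark [6, 4, 19] [244.4 199.6] s,y mm [-58.6  78.4]
ptr [4, 1, 4] [248.5 195. ] s,y mm [-46.7  63.7]
```

View pics/c6.png

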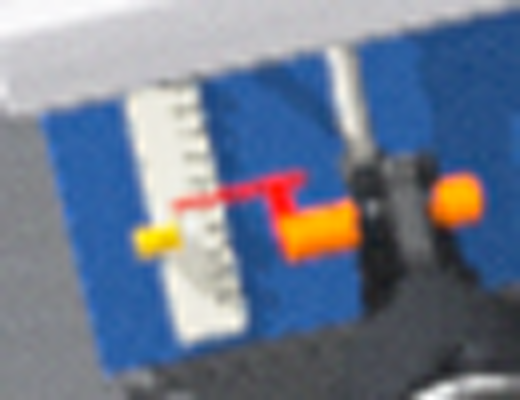

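The pointer is at crop (175,207) and the marker at (157,241), so about 12.5 mm remain.

```bash
python3 -m creep '[[0,0,-0.01,0,0,0,1],[0,0,-0.018,0,0,0,1],[0,0,-0.025,0,0,0,1],[0,0,-0.029,0,0,0,1],[0,0,-0.031,0,0,0,1],[0,0,-0.031,0,0,0,1]]'
python3 - <<'E'
from h import *
rows(np.array([0.5614, -0.0597, 0.1875])-.059*s); meas("pics/t7.png")
im,K,E=load("pics/t7.npz");cv2.imwrite("pics/c7.png",cv2.resize(im[180:215,230:275],None,fx=12,fy=12,interpolation=cv2.INTER_CUBIC))
E
```

```text
time_s: 11.25
tcp_pos: [0.5155, -0.0699, 0.1546]
tool_rot: [0.693, -0.353, 0.286, -0.559]
force: [9.3, 6.6, 7.3]
gripper_width: 0.171
row [-0.001 -0.    -0.004] [0. 0. 0.] |t 11.25 tcp [ 0.5155 -0.0699  0.1546] F [9.3 6.6 7.3] j [-0.26  0.17 -0.94 -0.12  0.27  1.18] w 0.171
mark [6, 4, 19] [244.4 199.6] s,y mm [-58.6  78.4]
```

View pics/c7.png

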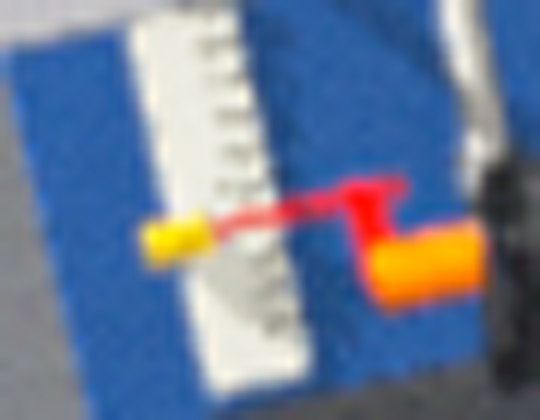

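The pointer line, at crop (215,231), runs into the marker's middle, at (177,241). I add a hair and hold.

```bash
python3 -m creep '[[0,0,-0.002,0,0,0,1],[0,0,-0.002,0,0,0,1],[0,0,-0.002,0,0,0,1],[0,0,-0.002,0,0,0,1],[0,0,-0.002,0,0,0,1],[0,0,-0.002,0,0,0,1],[0,0,-0.002,0,0,0,1],[0,0,-0.002,0,0,0,1],[0,0,-0.002,0,0,0,1],[0,0,-0.002,0,0,0,1],[0,0,-0.002,0,0,0,1]]'
python3 - <<'E'
from h import *
rows(np.array([0.5614, -0.0597, 0.1875])); meas("pics/t8.png")
im=load("pics/t8.npz")[0].astype(int);r=im[...,2]-np.maximum(im[...,1],im[...,0]);y=np.minimum(im[...,2],im[...,1])-im[...,0]
print(r[194:204,246:262]);print(y[195:204,240:250])
E
```

```text
time_s: 12.68
tcp_pos: [0.5151, -0.07, 0.1543]
tool_rot: [0.693, -0.353, 0.286, -0.559]
force: [9.3, 7.4, 6.7]
gripper_width: 0.17
row [-0.001  0.002  0.145] [0. 0. 0.] |t 12.68 tcp [ 0.5151 -0.07    0.1543] F [9.3 7.4 6.7] j [-0.26  0.17 -0.95 -0.12  0.27  1.18] w 0.17
mark [6, 4, 18] [244.2 199.6] s,y mm [-58.6  78.8]
[[   1    2    1    1    1    1  -22  -71  -98 -112 -123 -125 -111  -96
   -72  -86]
 [   1    0    2   -3    0   -1  -11  -68  -91  -96  -98  -66   -6   71
   138  103]
 [   0    0   -1   -2    7    6    3  -28    2   34   45  123  154  202
   234  205]
 [   9    0    0   10   67   65   86  138  143  143  108  112  107  200
   237  215]
 [  19   49   80   92  126  122  110  125   83   37   -5  -41  -20  144
   236  213]
 [  35   72  120   97   33   25   25    1  -50  -80  -99 -108  -75   81
   230  215]
 [  40   43   37   25   -2   -2    2  -14  -83 -102 -109 -120 -102   22
   203  154]
 [  21   19    3    1    0   -1    3    0  -69 -101 -100 -119 -112  -15
   160   88]
 [   3    2    0    1    3   -1    4    0  -46  -92  -99 -107 -116  -34
   135   83]
 [   1    2    0    2    0    0    3    2  -37  -88  -98  -99 -108  -72
    71  121]]
[[-124 -121  -88  -27   10   10    9   10   13   11]
 [-124 -120 -105  -43    9    8   10    8   10   10]
 [-120 -120  -98  -55    4   13   49   22    7   10]
 [-117  -67   25   50   99  109  146   57   13   10]
 [-112  -20  150  216  234  214  209  106    9    8]
 [-118  -39  125  223  209  186  177  108   13   12]
 [-121  -63   66  127   84   67   38   39   13   14]
 [-116  -99  -32  -11  -33   -1   12   13   14   14]
 [-118 -116 -109 -110  -89  -30   13   12   13   12]]
```

The pointer line meets the marker's centre within about 1 mm, held for more than 1.4 s. Now I ease it home.

```bash
python3 -m creep '[[0,0,0.01,0,0,0,1],[0,0,0.025,0,0,0,1],[0,0,0.042,0,0,0,1],[0,0,0.06,0,0,0,1],[0,0,0.078,0,0,0,1],[0,0,0.095,0,0,0,1],[0,0,0.112,0,0,0,1],[0,0,0.128,0,0,0,1],[0,0,0.142,0,0,0,1],[0,0,0.152,0,0,0,1],[0,0,0.158,0,0,0,1],[0,0,0.162,0,0,0,1],[0,0,0.163,0,0,0,1],[0,0,0.163,0,0,0,1]]'
python3 - <<'E'
from h import *
rows(np.array([0.5614, -0.0597, 0.1875])); meas("pics/t9.png")
E
```

```text
time_s: 14.48
tcp_pos: [0.5611, -0.0598, 0.1872]
tool_rot: [0.69, -0.357, 0.291, -0.559]
force: [-2.4, 1.0, 6.2]
gripper_width: 0.173
row [-0.    -0.     0.001] [0. 0. 0.] |t 14.47 tcp [ 0.5611 -0.0598  0.1872] F [-2.4  1.   6.2] j [-0.21  0.18 -0.8   0.03  0.24  1.22] w 0.173
mark [2, 2, 3] [260.7 183.3] s,y mm [-18.2  22.3]
mark [6, 4, 19] [244.4 199.6] s,y mm [-58.6  78.4]
ptr [5, 2, 6] [247.3 180.8] s,y mm [-1.1 58.3]
```

The gauge is home. I release and back off along the normal.

```bash
python3 -m creep '[[0,0,0,0,0,0,0.5],[0,0,0,0,0,0,0],[0,0,0,0,0,0,-0.5],[0,0,0,0,0,0,-0.6],[0,0,0,0,0,0,-0.6],[0,-0.04,0,0,0,0,-0.6],[0,-0.1,-0.02,0,0,0,-0.6],[0,-0.17,-0.05,0,0,0,-0.6],[0,-0.23,-0.07,0,0,0,-0.6],[0,-0.3,-0.13,0,0,0,-0.6],[0,-0.3,-0.13,0,0,0,-0.6]]'
python3 - <<'E'
from h import *
meas("pics/t10.png")
Rg=rotyz(np.array([0,0,-1.]),np.array([np.cos(np.radians(50)),np.sin(np.radians(50)),0]))
rows([.40,.10,.33]);rows([.455,.315,.3],Rg)
E
```

```text
time_s: 15.9
tcp_pos: [0.45, -0.083, 0.2553]
tool_rot: [0.689, -0.357, 0.292, -0.559]
force: [0.2, 0.3, -0.1]
gripper_width: 0.8
mark [2, 2, 3] [260.7 183.3] s,y mm [-18.2  22.3]
mark [6, 4, 19] [244.4 199.6] s,y mm [-58.6  78.4]
ptr [7, 2, 8] [247.1 180.6] s,y mm [-0.3 58.7]
row [-0.475 -0.17   0.081] [0. 0. 0.] |t 15.95 tcp [ 0.4514 -0.0831  0.2555] F [ 1.  -0.6  0.6] j [-0.35 -0.09 -0.85  0.27  0.31  1.1 ] w 0.799
row [-0.972  0.033  0.237] [-1.182 -1.29   0.405] |t 15.95 tcp [ 0.4514 -0.0831  0.2555] F [ 1.  -0.6  0.6] j [-0.35 -0.09 -0.85  0.27  0.31  1.1 ] w 0.799
```

```bash
python3 -m creep '[[-0.47,-0.17,0.08,-0.59,-0.65,0.2,-0.6],[-0.47,-0.17,0.08,-0.59,-0.65,0.2,-0.6],[-0.47,-0.17,0.08,-0.59,-0.65,0.2,-0.6],[-0.47,-0.17,0.08,-0.59,-0.65,0.2,-0.6],[-0.47,-0.17,0.08,-0.59,-0.65,0.2,-0.6],[-0.47,-0.17,0.08,-0.59,-0.65,0.2,-0.6]]'
python3 - <<'E'
from h import *
Rg=rotyz(np.array([0,0,-1.]),np.array([np.cos(np.radians(50)),np.sin(np.radians(50)),0]))
rows([.455,.315,.25],Rg)
E
```

```text
time_s: 16.7
tcp_pos: [0.4006, 0.0979, 0.3288]
tool_rot: [0.694, -0.525, 0.273, -0.41]
force: [0.2, -0.7, 0.7]
gripper_width: 0.81
row [-0.405  0.287  0.325] [-0.587 -0.64   0.204] |t 16.7 tcp [0.4006 0.0979 0.3288] F [ 0.2 -0.7  0.7] j [ 0.21 -0.13 -0.55  0.85  0.05  1.24] w 0.81
```

```bash
python3 -m creep '[[-0.2,0.1,0.16,-0.59,-0.64,0.2,-0.5],[-0.4,0.1,0.32,-0.59,-0.64,0.2,-0.5],[-0.4,0.2,0.32,-0.59,-0.64,0.2,-0.5],[-0.4,0.28,0.32,-0.59,-0.64,0.2,-0.5],[-0.4,0.29,0.32,-0.59,-0.64,0.2,-0.5],[-0.4,0.29,0.32,-0.59,-0.64,0.2,-0.5],[-0.4,0.29,0.32,-0.59,-0.64,0.2,-0.5]]'
python3 - <<'E'
from h import *
Rg=rotyz(np.array([0,0,-1.]),np.array([np.cos(np.radians(50)),np.sin(np.radians(50)),0]))
rows([.455,.315,.142],Rg)
t=snap("top","pics/t11.png");b=snap("scene","pics/s11.png")
cv2.imwrite("pics/s11b.png",np.hstack([cv2.resize(b[100:220,270:400],None,fx=3,fy=3,interpolation=cv2.INTER_CUBIC),cv2.resize(t[180:300,80:210],None,fx=3,fy=3,interpolation=cv2.INTER_CUBIC)]))
E
```

```text
time_s: 17.58
tcp_pos: [0.4548, 0.3115, 0.2506]
tool_rot: [-0.664, 0.664, -0.242, 0.243]
force: [-0.1, -0.3, 0.3]
gripper_width: 0.751
row [-0.006  0.272  0.007] [-0.002 -0.004  0.005] |t 17.57 tcp [0.4548 0.3115 0.2506] F [-0.1 -0.3  0.3] j [ 0.6   0.33 -0.18  1.06 -0.    1.3 ] w 0.751
```

View pics/s11b.png

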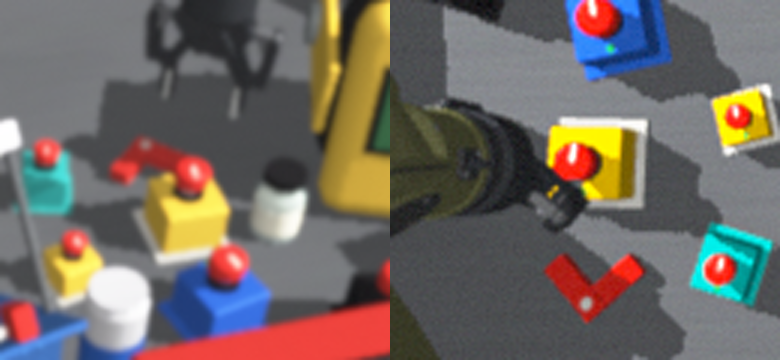

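The jaws are above the head at about 50°, clear of the jar. I descend and grip.

```bash
python3 -m creep '[[-0.006,0.08,0.007,0,0,0,-0.5],[-0.006,0.16,0.007,0,0,0,-0.5],[-0.006,0.22,0.007,0,0,0,-0.5],[-0.006,0.25,0.007,0,0,0,-0.5],[-0.006,0.268,0.007,0,0,0,-0.5],[-0.006,0.272,0.007,0,0,0,-0.5],[-0.006,0.272,0.007,0,0,0,0],[-0.006,0.272,0.007,0,0,0,0.5],[-0.006,0.272,0.007,0,0,0,0.5],[-0.006,0.272,0.007,0,0,0,0.5]]' 40;python3 - <<'E'
from h import *
rows([.455,.315,.142])
print(ctrl.get_obs()["ft_torque"])
E
```

```text
time_s: 18.92
tcp_pos: [0.4549, 0.3167, 0.141]
tool_rot: [-0.664, 0.665, -0.241, 0.243]
force: [0.3, 0.1, 1.6]
gripper_width: 0.448
row [ 0.003 -0.003 -0.003] [0. 0. 0.] |t 18.93 tcp [0.4549 0.3167 0.141 ] F [0.3 0.1 1.6] j [ 0.61  0.43 -0.34  0.8  -0.    1.31] w 0.448
[-0.00581931 -0.1048488   0.01863873]
```

Gripped: the width of 0.448 is about 38 mm, which matches the head. Now I turn clockwise.

```bash
T='import sys
from h import *
o=ctrl.get_obs();print(o["ft_torque"].round(3),o["joint_positions"].round(2))'
python3 -m creep '[[0,0,0,0,0.25,0,0.6],[0,0,0,0,0.5,0,0.6],[0,0,0,0,0.75,0,0.6],[0,0,0,0,1,0,0.6],[0,0,0,0,1,0,0.6]]'; python3 -c "$T"
python3 -m creep '[[0,0,0,0,0.25,0,0.6],[0,0,0,0,0.5,0,0.6],[0,0,0,0,0.75,0,0.6],[0,0,0,0,1,0,0.6],[0,0,0,0,1,0,0.6]]'; python3 -c "$T"
python3 -m creep '[[0,0,0,0,0.25,0,0.6],[0,0,0,0,0.45,0,0.6],[0,0,0,0,0.6,0,0.6],[0,0,0,0,0.7,0,0.6],[0,0,0,0,0.7,0,0.6]]'; python3 -c "$T"
```

```text
time_s: 19.55
tcp_pos: [0.4558, 0.3173, 0.1411]
tool_rot: [0.585, -0.583, 0.397, -0.399]
force: [2.4, 1.7, 1.6]
gripper_width: 0.444
[ 0.364 -0.578 -0.074] [ 0.61  0.43 -0.34  0.8  -0.    1.81]
time_s: 20.18
tcp_pos: [0.4568, 0.3175, 0.1415]
tool_rot: [-0.469, 0.466, -0.529, 0.532]
force: [4.4, 1.3, 1.1]
gripper_width: 0.448
[ 0.335 -0.933 -0.076] [ 0.61  0.43 -0.34  0.8  -0.    2.31]
time_s: 20.8
tcp_pos: [0.4574, 0.3171, 0.1415]
tool_rot: [-0.37, 0.366, -0.602, 0.605]
force: [6.6, 0.3, 1.3]
gripper_width: 0.449
[-0.028 -1.322  0.149] [ 0.61  0.43 -0.34  0.8  -0.01  2.65]
```

```bash
python3 -m creep '[[0,0,0,0,0.15,0,0.6],[0,0,0,0,0.3,0,0.6],[0,0,0,0,0.3,0,0.6],[0,0,0,0,0.2,0,0.6]]'
python3 -c 'from h import *
o=ctrl.get_obs();print(o["ft_torque"].round(3),o["joint_positions"].round(2))'
python3 -m creep '[[0,0,0,0,0,0,0.3],[0,0,0,0,0,0,0],[0,0,0,0,0,0,-0.5],[0,0,0,0,0,0,-0.5],[0,0,0,0,0,0,-0.5],[0,-0.04,0,0,0,0,-0.5],[0,-0.12,0,0,0,0,-0.5],[0,-0.25,0,0,0,0,-0.5],[0,-0.4,0,0,0,0,-0.5],[0,-0.4,0,0,0,0,-0.5]]'
python3 - <<'E'
from h import *
rows([.35,.15,.33]);meas("pics/t12.png")
t=load("pics/t12.npz")[0];b=snap("scene","pics/s12.png")
cv2.imwrite("pics/s12b.png",np.hstack([cv2.resize(b[135:175,315:355],None,fx=10,fy=10,interpolation=cv2.INTER_CUBIC),cv2.resize(t[215:255,125:165],None,fx=10,fy=10,interpolation=cv2.INTER_CUBIC)]))
E
```

```text
time_s: 21.3
tcp_pos: [0.4572, 0.3164, 0.1414]
tool_rot: [-0.34, 0.336, -0.619, 0.623]
force: [6.4, -2.1, 1.7]
gripper_width: 0.447
[-0.317 -1.276 -0.042] [ 0.61  0.43 -0.34  0.8  -0.01  2.75]
time_s: 22.55
tcp_pos: [0.4562, 0.3182, 0.3058]
tool_rot: [-0.341, 0.334, -0.621, 0.622]
force: [0.7, -0.0, -0.6]
gripper_width: 0.75
row [ 0.497 -0.065  0.007] [0. 0. 0.] |t 22.55 tcp [0.4562 0.3182 0.3058] F [ 0.7 -0.  -0.6] j [ 0.61  0.31 -0.07  1.19 -0.    2.76] w 0.75
mark [2, 2, 3] [260.7 183.3] s,y mm [-18.2  22.3]
mark [6, 4, 19] [244.4 199.6] s,y mm [-58.6  78.4]
ptr [6, 2, 7] [246.7 180.7] s,y mm [-0.3 59.9]
```

View pics/s12b.png

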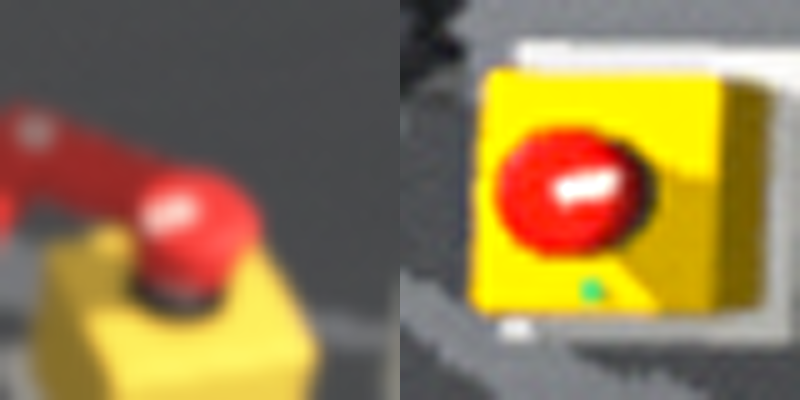

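The white line now points right, from crop (555,192) to (618,180). I'll quantify the turn against the earlier pictures.

```bash
python3 - <<'E'
from h import *
for f in("t1","t11","t12"):
    im,K,E=load(f"pics/{f}.npz");g=im.astype(int)
    w=np.clip(g.min(2)-60,0,None)[224:242,134:151].astype(float)
    red=(g[...,2]>120)&((g[...,1]<70))
    m=np.zeros_like(w)
    hull=cv2.convexHull(np.argwhere(red[224:242,134:151])[:,::-1].astype(np.int32));cv2.fillConvexPoly(m,hull,1);w*=m;w[w<40]=0
    v,u=np.nonzero(w);P=np.array([onz(K,E,a+134,b+224,.098)[:2] for a,b in zip(u,v)]);W=w[v,u];c=(P*W[:,None]).sum(0)/W.sum();C=np.cov((P-c).T,aweights=W);e,V=np.linalg.eigh(C);d=V[:,1]
    rc=np.argwhere(m>0).mean(0);rp=onz(K,E,rc[1]+134,rc[0]+224,.09)[:2]
    if d@(c-rp)<0:d=-d
    print(f,"centroid",c,"head",rp,"axis deg",np.degrees(np.arctan2(d[1],d[0])),"n",len(v))
E
```

```text
t1 centroid [0.46445033 0.31512249] head [0.45604143 0.31478318] axis deg -12.704396145670668 n 18
t11 centroid [0.46443157 0.31512738] head [0.45551337 0.31520272] axis deg -12.768922320134525 n 18
t12 centroid [0.45769647 0.30771394] head [0.45605209 0.31471449] axis deg -80.0523132700924 n 20
```

The axis change is 67° (1.17 rad) by one estimate and 79° by the other, which is too uncertain against the 1.2 rad limit. I'll regrip once and turn further; if the line doesn't move, it is at its end.

```bash
python3 -m creep '[[0,0.1,0,0,-0.3,0,-0.5],[0,0.2,0,0,-0.6,0,-0.5],[0,0.29,0,0,-0.9,0,-0.5],[0,0.35,0,0,-1,0,-0.5],[0,0.385,0,0,-1,0,-0.5],[0,0.405,0,0,-1,0,-0.5],[0,0.405,0,0,-1,0,-0.5],[0,0.405,0,0,-1,0,0],[0,0.405,0,0,-1,0,0.6],[0,0.405,0,0,-1,0,0.6],[0,0.405,0,0,-1,0,0.6]]' 60
python3 -c 'from h import *
o=ctrl.get_obs();print(o["ft_torque"].round(3),o["joint_positions"].round(2))'
python3 -m creep '[[0,0,0,0,0.2,0,0.6],[0,0,0,0,0.4,0,0.6],[0,0,0,0,0.6,0,0.6],[0,0,0,0,0.8,0,0.6],[0,0,0,0,1,0,0.6],[0,0,0,0,1,0,0.6]]'
python3 -c 'from h import *
o=ctrl.get_obs();print(o["ft_torque"].round(3),o["joint_positions"].round(2))'
```

```text
time_s: 24.02
tcp_pos: [0.4565, 0.3168, 0.1398]
tool_rot: [-0.481, 0.479, -0.517, 0.521]
force: [6.2, -1.8, 2.0]
gripper_width: 0.442
[-0.358 -0.838  0.017] [ 0.61  0.43 -0.34  0.79 -0.    2.26]
time_s: 24.78
tcp_pos: [0.4571, 0.3164, 0.1398]
tool_rot: [-0.339, 0.335, -0.619, 0.623]
force: [6.2, -2.9, 1.4]
gripper_width: 0.445
[-0.729 -1.304  0.96 ] [ 0.61  0.43 -0.34  0.79 -0.01  2.76]
```

The moment about the vertical rose to 0.96 N m, far above the head's 0.05 stiffness, so the end stop is reached. I release and retreat.

```bash
python3 -m creep '[[0,0,0,0,0,0,0.3],[0,0,0,0,0,0,0],[0,0,0,0,0,0,-0.5],[0,0,0,0,0,0,-0.5],[0,0,0,0,0,0,-0.5],[0,-0.04,0,0,0,0,-0.5],[0,-0.12,0,0,0,0,-0.5],[0,-0.25,0,0,0,0,-0.5],[0,-0.4,0,0,0,0,-0.5],[0.3,-0.4,0,0,0,0,-0.5],[0.5,-0.45,0,0,0,0,-0.5],[0.5,-0.45,0,0,0,0,-0.5],[0.5,-0.45,0,0,0,0,-0.5],[0.5,-0.45,0,0,0,0,-0.5]]'
python3 - <<'E'
from h import *
rows([.35,.15,.33]);meas("pics/t13.png")
t=load("pics/t13.npz")[0];b=snap("scene","pics/s13.png")
cv2.imwrite("pics/s13b.png",np.hstack([cv2.resize(b[80:260,150:390],None,fx=1.6,fy=2.2,interpolation=cv2.INTER_CUBIC),cv2.resize(t[110:290,90:330],None,fx=1.6,fy=2.2,interpolation=cv2.INTER_CUBIC)]))
d=cv2.absdiff(load("pics/t1.npz")[0],t).max(2);print("changed px near stop",np.argwhere(d[215:260,125:170]>80).mean(0), (d[215:260,125:170]>80).sum())
p=load("pics/t12.npz")[0][224:242,134:151];print("line change since regrip",cv2.absdiff(p,t[224:242,134:151]).max())
E
```

```text
time_s: 26.52
tcp_pos: [0.345, 0.1489, 0.319]
tool_rot: [-0.337, 0.336, -0.621, 0.622]
force: [0.1, -0.4, -0.5]
gripper_width: 0.751
row [-0.009 -0.027  0.009] [0. 0. 0.] |t 26.52 tcp [0.345  0.1489 0.319 ] F [ 0.1 -0.4 -0.5] j [ 0.41 -0.01 -0.41  1.16 -0.    2.56] w 0.751
mark [2, 2, 3] [260.7 183.3] s,y mm [-18.2  22.3]
mark [6, 4, 19] [244.4 199.6] s,y mm [-58.6  78.4]
ptr [7, 2, 8] [247.1 180.6] s,y mm [-0.3 58.7]
changed px near stop [16.58823529 16.88235294] 34
line change since regrip 52
```

View pics/s13b.png

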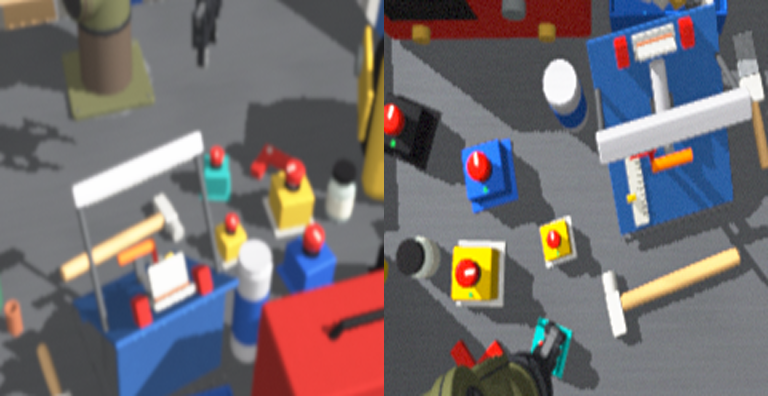

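All clear: the gauge is home, the marker hasn't moved, the head is turned, the bystanders are in place and the arm is free. I'm handing it in.

```bash
python3 -c 'from h import *
print(ctrl.sign_off())'
```

```text
the job is handed in; nothing more can be done
None
```

The job is done and handed in at about 26.5 s of the 67 s allowed; no verdict was reported.

- **Stop press:** I pressed the head of the large yellow stop down to its hard stop (28 N). The fingertips sank 6 mm, and the head came up again after release.
- **Pull:** I pulled the handle about 58 mm and held it for more than 1.4 s. The pointer line met the marker's middle within about 1 mm in the picture.
- **Return:** I eased the handle home at under about 0.15 m/s. The pointer was back at its rest place, and the marker's image position did not change.
- **Reset turn:** After the first turn the camera gave two different readings, 67° by the white line's axis and 79° by its centroid. That was too unsure against the 1.2 rad limit, so I gripped the head again and turned further. It slipped in the jaws at 0.96 N m, which means it was at its end.
- **Last checks:** In the final pictures the gauge was home, the marker and the visible bystanders looked in place, and the arm was clear of everything. I judged the head to be up from those pictures only and did not measure its height.

I viewed 11 pictures, over the planned 8 but within the limit of 12.

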